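# Open the board tester and hold its sprung cover for a spring adjustment

### The arm

A 6-joint arm with a two-finger parallel gripper is mounted at the origin on the work surface. World frame = base frame: x ahead of the robot, y to its left, z up, the work surface at z = 0. Lengths are in m, angles in rad, forces in N, time in s.
With the tool pointing down it reaches from about 0.375 to 0.975 m from the base axis. Payload 3.8 kg.
Tool frame: the origin (TCP) lies at the very end of the fingers, on their centre line; the grasp point (between the pads) lies behind it (bot.tcp_to_grasp is the y of the grasp point in the tool frame, in m); y points along the fingers, z is the direction in which the jaws open and shut, and the axes are right-handed (so a half turn about y gives the same grasp; the last joint's range is limited). The gripper opens to 85 mm and grips with 20 to 120 N. Pads are 22 mm wide; open, the fingers measure 114 mm over their backs; the gripper's body (76 mm by 85 mm) begins 54 mm behind the grasp point. The pads swing forward as they close: fully open they stand 13 mm farther back than shut.
Start: joints at [1.273, 0.264, 1.604, -0, 1.274, -0.037], TCP at [0.174, 0.652, 0.231] pointing down, gripper open.
Joint ranges: [-2.63, 2.63], [-0.94, 2.18], [0.31, 2.57], [-1.31, 4.45], [0, 2.66], [-2.55, 2.55]. Speed limits (rad/s): [2.57, 2.57, 3.14, 3.14, 3.14, 3.14].

### API

Orientations are given as a rotation vector (axis times angle).
In Python, from workcell import bot, optics, workorder gives the robot as it stands.
- The arm moves only by the shell command python3 -m handwheel 'ROWS' [FORCE]. ROWS is JSON, a list of rows, each a list of 7 numbers: the shift along the tool's x, y, z in m, then the turn, a rotation vector about the tool's x, y, z in rad, then the opening, from 0 (shut) to 1 (fully open). A call has 1 to 8 rows; each row shifts and turns the commanded pose from where the row before left it, along the tool's axes as they then stand; what a row does not reach is not made up. A row lasts 1/8 s, in which the tool goes at most 62.5 mm and 10.7 degrees, less where a joint would pass 70% of its speed; a pose out of reach is approached as far as the arm can. A call with a gripper value outside its range is refused whole. The fingers move at their own pace and stop on an object; FORCE is the grip in N (left out, the last holds). Time passes only in rows, so rows that do not move let the fingers close. It gives the time, the measured TCP pose, the force and the opening at its end, in the units of the state.
- bot.read_state(): the state, without advancing time (a new reading comes with each control period).
- optics.read_camera(name): name is "side" or "top" or "wrist"; returns a dict with "image" (420x560x3 uint8, red, green, blue), "z_map" (420x560 float32, m along the optical axis (not along the pixel's ray), 0 where there is no reading), "mtx" (3x3 intrinsics, pixels), "world_from_camera" (4x4, takes a point from camera to world coordinates); the wrist camera has in their place "hand_eye" (4x4, takes a point from camera to tool coordinates, whose origin is the TCP and whose axes are the tool frame's). Camera axes: x right, y down, z forward; pixel columns grow to the right and rows downward; lengths in m; the calibration is good to about 2 mm. A picture is of the moment at which its call begins: read the wrist's pose just before it.
- workorder.finish_job(): hands the job in, once; it reports no verdict.
The state is a dict: "time": time; "q": joint angles; "joint_vel": joint speeds; "joint_torque": joint torques, N m; "tool_pos": TCP position; "tcp_rot": TCP orientation; "wrist_force": force on the tool from outside, world axes, zero at the start; "torque": the same for the moment, N m; "width": opening from 0.0 (shut) to 1.0 (fully open).
Only numpy, scipy, OpenCV 4.12 (cv2) and the standard library are available. Lean on these libraries where they do the work, as an engineer would, in place of code of your own. Each camera call takes 0.05 s, during which the arm holds its last target.

### The job

The cover springs of the portable board tester need re-tensioning, and I need you to hold the cover while I do it. Swing the carry handle back off the cover until it clicks home in its detent behind the tester, then take the cover by its front bar and raise it until its springs have clearly taken over. Without letting it fly up to its stop or drop, ease it back to just short of that balance point, where it leans lightly on you again, and finish holding it there, still; leave everything else on the bench where it is.

Things in the scene. Friction and masses are not known exactly. Their poses are not given: they have to be found in the camera images.
- tester: Portable circuit-board tester, fixed: a grey box 155 mm deep (x) x 240 mm wide (y) x 82 mm high, with a cover on top (closed height 108 mm). Origin: centre of its underside on the bench; +x points to its back (hinge side), -x to its front, which roughly faces the robot (yaw within 0.3 rad); z up.
- bail (a joint): Angle (rad) of the U-shaped carry handle. 0 = upright over the cover, growing as it swings to the back (+x); starts within 0.35 of upright. It stays where it is left (2.3 N at the grip moves it). From 1.30 to 1.40 it rides over two spring balls (about 4 N at the grip), then snaps to its stop at 1.50 and stays there against pulls under 5 N. Until swung back it blocks the cover half-way.
- bail_grip (a point): Centre of the carry handle's rubber grip, 18 mm thick, 130 mm long along the tester's y axis, 130 mm from the pivot axis; the rest of the handle is 9 mm steel rod, 270 mm wide. Height 190 mm when upright; seated in the detent it lies 138 mm behind the tester's origin, 69 mm above the bench, 42 mm behind the hinge barrel.
- bail_pivot (a point): Point midway on the pivot axis of the carry handle (parallel to the tester's y axis), in the tester's frame at (8, 0, 60) mm. Fixed to the tester.
- cover_hinge (a joint): Angle (rad) the cover is open: 0 closed, stop at 1.484 (85 deg). It balances at 1.047 (60 deg): below, its weight shuts it; above, its springs throw it to the stop; friction hardly holds it. Springs clearly taken over: 65 to 80 deg (beyond 80 it has flown up). Just short of balance: 2 to 12 deg below, 0.838 to 1.012 rad. Keep under 3 rad/s.
- cover: The cover, 0.9 kg: an aluminium frame 160 x 240 x 24 mm around a clear window, hinged along its back edge. Origin: middle of the hinge axis; its axes are those of the tester when closed, and it turns about its own y axis as it opens.
- cover_bar (a point): Centre of the cover's front bar: dark steel, 12 mm thick, 150 mm long along the tester's y axis, on two 10 mm stubs 65 mm either side of its centre; its axis is 39 mm in front of the cover's front face, so fingers fit on both sides. In the cover's frame at (-205, 0, 8) mm: 96 mm above the bench when closed, 269 at balance, 259 at 54 deg. 1.9 N here lifts it from closed, 0.3 N carries it at 54 deg.
- hinge_axis (a point): Middle of the cover's hinge axis (parallel to the tester's y axis), in the tester's frame at (88, 0, 88) mm. Fixed to the tester.
- squeeze_bottle: Bystander: white squeeze bottle with a nozzle, 42 mm across, 122 mm high. Origin: centre of its underside.
- objective: Bystander: steel microscope objective standing on end, 27 mm across, 49 mm high. Origin: centre of its underside.
- lens_jar: Bystander: small brown jar with a black lid, 50 mm across, 50 mm high. Origin: centre of its underside.
- screwdriver: Bystander: black-handled screwdriver, 160 mm long, lying beside the tester along its own x axis.
- tweezers: Bystander: steel tweezers, 125 mm long, 8 mm high, lying along their own x axis. Origin: middle, on the bench.
- scanner: Bystander: dark hand-held code scanner lying on the left of the bench, 190 mm long along its x axis, 62 mm wide, 47 mm high.
- board_tray: Bystander: black tray 130 x 190 x 20 mm with a green circuit board in it, on the right of the bench. Origin: centre of its underside.

How it is judged:
On the way, in this order (a step that is already met when the one before it is completed fails the run):
1. the carry handle is swung back and seated in its detent behind the tester (value of joint bail above 1.46 rad and velocity of joint bail below 0.3 rad/s), for 0.3 s.
2. with the handle still seated, the cover is raised clearly past its balance point (more than 65 degrees open) (value of joint bail above 1.44 rad and value of joint cover_hinge above 1.134 rad), for 0.1 s.
At the end, for the whole second after the job is handed in: The robot is in contact with the cover and holds it still (under 0.1 rad/s) at 48 to 58 degrees open, that is 2 to 12 degrees below its 60 degree balance point; the carry handle is still seated in its rear detent (joint above 1.44 rad) (value of joint cover_hinge between 0.838 and 1.012 rad and velocity of joint cover_hinge between -0.1 and 0.1 rad/s and value of joint bail above 1.44 rad and contact force between any of the fingers, the arm and cover above 0.05 N); the arm keeps its last pose, push and grip.
It fails at once if the cover flew up to its stop (more than 80 degrees open) (value of joint cover_hinge above 1.396 rad).
It fails at once if the cover was dropped or flung (faster than 3 rad/s) (velocity of joint cover_hinge above 3 rad/s or velocity of joint cover_hinge below -3 rad/s).
It fails at once if a bystander was moved by more than 30 mm or knocked over (distance of any of squeeze_bottle, objective, lens_jar, screwdriver, tweezers, scanner, board_tray from where it was at the start of the episode above 0.03 m or angle between any of squeeze_bottle, objective, lens_jar's own z axis and vertical above 0.5 rad).
It also fails if it takes over 54 s, if anything falls off the work surface, if the arm or the gripper's body presses on something with over 40 N, if the wrist force passes 120 N, or if a joint passes its speed limit or range.

## Working session

There is one attempt and no reset: what is moved stays moved. The work goes in short steps, Python scripts to look and compute and a shell command to move; the robot and the scene stay as the last step left them, time stands still between calls to the robot, and variables do not carry over. Pictures are saved under pics/ and viewed, and the job is handed in when it is done.

```bash
ls -la; mkdir -p pics; python3 - <<'E'
from workcell import bot, optics
import cv2
s=bot.read_state(); print(s); print(bot.tcp_to_grasp)
for n in ["side","top","wrist"]:
    c=optics.read_camera(n); cv2.imwrite(f"pics/{n}0.png",c["image"][:,:,::-1])
    print(n,c["mtx"].tolist(), c.get("world_from_camera",c.get("hand_eye")).round(4).tolist())
E
```

```text
total 12
drwxr-xr-x  3 agent agent 4096 Dec  7 15:56 .
drwxr-xr-x 23 root  root  4096 Dec  7 15:56 ..
drwxr-xr-x  2 agent agent 4096 Dec  7 15:56 pics
{'time': 0.0, 'q': array([ 1.27312032e+00,  2.64718644e-01,  1.60539236e+00,  2.44459156e-05,
        1.27371416e+00, -3.68797926e-02]), 'joint_vel': array([-2.18527757e-03, -4.89480250e-04,  5.90839468e-04,  2.77882107e-06,
        1.39490698e-04, -1.52509457e-04]), 'joint_torque': array([ 2.26099573e-04, -5.15100288e+01, -3.67320478e+01, -4.97471956e-05,
        1.24716581e-02,  6.53225015e-05]), 'tool_pos': array([0.17381101, 0.651468  , 0.22997538]), 'tcp_rot': array([-1.5632832,  0.2051021, -0.2044804]), 'wrist_force': array([ 1.3194344 ,  0.23035021, -0.04083462]), 'torque': array([-0.02117375, -0.0042487 ,  0.03529773]), 'width': 0.9983107520875889}
-0.0187
side [[420.7659443338137, 0.0, 274.41086466434086], [0.0, 420.7659443338137, 209.42954298075142], [0.0, 0.0, 1.0]] [[-0.9744, -0.1455, 0.1715, 0.2957], [-0.2248, 0.6054, -0.7635, 1.2149], [0.0072, -0.7825, -0.6226, 1.1616], [0.0, 0.0, 0.0, 1.0]]
top [[409.8718665606785, 0.0, 272.66505539897116], [0.0, 409.8718665606785, 211.68180750874953], [0.0, 0.0, 1.0]] [[0.0221, -0.9831, 0.1817, 0.3206], [-0.9998, -0.0213, 0.0063, -0.0077], [-0.0023, -0.1818, -0.9833, 1.3926], [0.0, 0.0, 0.0, 1.0]]
wrist [[345.2352251695042, 0.0, 281.54740446964297], [0.0, 345.2352251695042, 201.2580322421737], [0.0, 0.0, 1.0]] [[-0.0009, 0.9537, 0.3009, -0.0777], [0.0005, -0.3009, 0.9537, -0.1416], [1.0, 0.001, -0.0002, 0.0003], [0.0, 0.0, 0.0, 1.0]]
```

View pics/top0.png

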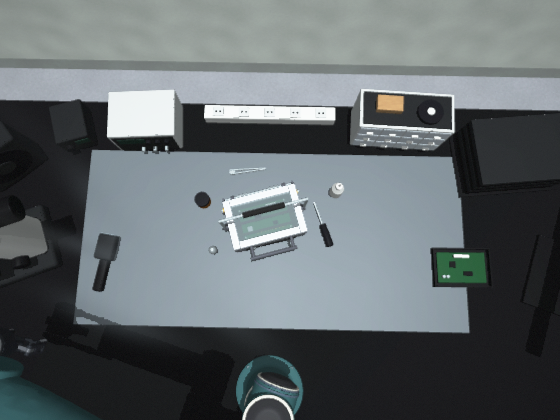

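View pics/side0.png

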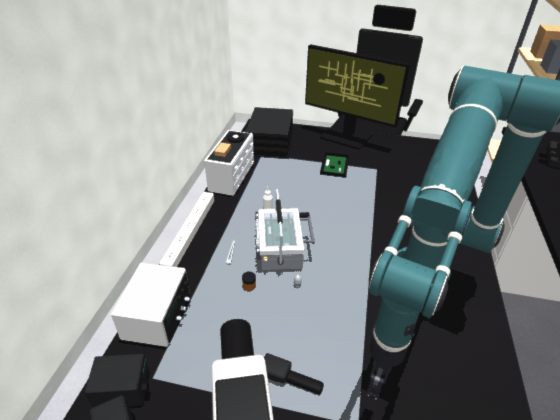

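View pics/wrist0.png

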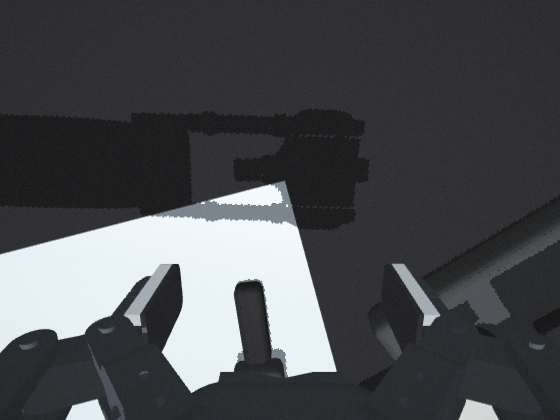

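The top view shows the tester around (265,218), its front bar near (273,253), the handle grip near (264,210) and the bystanders around it. I'll enlarge that area next.

```bash
cat > h.py <<'E'
import numpy as np, cv2
from scipy.spatial.transform import Rotation as R
from workcell import bot, optics
def pts(c):
    z=c["z_map"]; K=c["mtx"]; v,u=np.mgrid[:z.shape[0],:z.shape[1]]
    P=np.stack([(u-K[0,2])/K[0,0]*z,(v-K[1,2])/K[1,1]*z,z],-1)
    if "world_from_camera" in c: T=c["world_from_camera"]
    else:
        T=c["hand_eye"]
    return P@T[:3,:3].T+T[:3,3]
def crop(n,c,u0,v0,w,h,k,name):
    im=c["image"][v0:v0+h,u0:u0+w,::-1]
    im=cv2.resize(im,None,fx=k,fy=k,interpolation=cv2.INTER_CUBIC)
    cv2.imwrite(name,im)
E
python3 - <<'E'
from h import *
c=optics.read_camera("top"); P=pts(c); np.save("top.npy",P)
crop("t",c,185,155,160,120,5,"pics/top1.png")
for v in range(180,264,6):
    print(v,[ (u,*(P[v,u]*1000).round().astype(int)) for u in range(215,320,12)])
c=optics.read_camera("side"); np.save("side.npy",pts(c))
crop("t",c,220,170,130,120,5,"pics/side1.png")
E
```

```text
180 [(215, np.int64(686), np.int64(206), np.int64(2)), (227, np.int64(688), np.int64(164), np.int64(-3)), (239, np.int64(687), np.int64(121), np.int64(5)), (251, np.int64(689), np.int64(80), np.int64(-1)), (263, np.int64(689), np.int64(37), np.int64(2)), (275, np.int64(692), np.int64(-5), np.int64(-5)), (287, np.int64(693), np.int64(-47), np.int64(-3)), (299, np.int64(694), np.int64(-89), np.int64(-4)), (311, np.int64(693), np.int64(-130), np.int64(2))]
186 [(215, np.int64(665), np.int64(205), np.int64(1)), (227, np.int64(664), np.int64(162), np.int64(9)), (239, np.int64(667), np.int64(121), np.int64(0)), (251, np.int64(668), np.int64(79), np.int64(0)), (263, np.int64(668), np.int64(37), np.int64(2)), (275, np.int64(645), np.int64(-5), np.int64(99)), (287, np.int64(643), np.int64(-44), np.int64(110)), (299, np.int64(673), np.int64(-89), np.int64(-6)), (311, np.int64(673), np.int64(-131), np.int64(-5))]
192 [(215, np.int64(644), np.int64(204), np.int64(-2)), (227, np.int64(644), np.int64(162), np.int64(0)), (239, np.int64(645), np.int64(120), np.int64(1)), (251, np.int64(625), np.int6
[... 4680 characters left out ...]
nt64(438), np.int64(31), np.int64(0)), (275, np.int64(430), np.int64(-10), np.int64(103)), (287, np.int64(440), np.int64(-51), np.int64(-1)), (299, np.int64(441), np.int64(-91), np.int64(-2)), (311, np.int64(441), np.int64(-132), np.int64(4))]
258 [(215, np.int64(414), np.int64(193), np.int64(2)), (227, np.int64(415), np.int64(152), np.int64(2)), (239, np.int64(416), np.int64(112), np.int64(-1)), (251, np.int64(410), np.int64(65), np.int64(102)), (263, np.int64(417), np.int64(30), np.int64(6)), (275, np.int64(418), np.int64(-10), np.int64(3)), (287, np.int64(419), np.int64(-51), np.int64(5)), (299, np.int64(420), np.int64(-91), np.int64(1)), (311, np.int64(421), np.int64(-132), np.int64(2))]
```

View pics/top1.png

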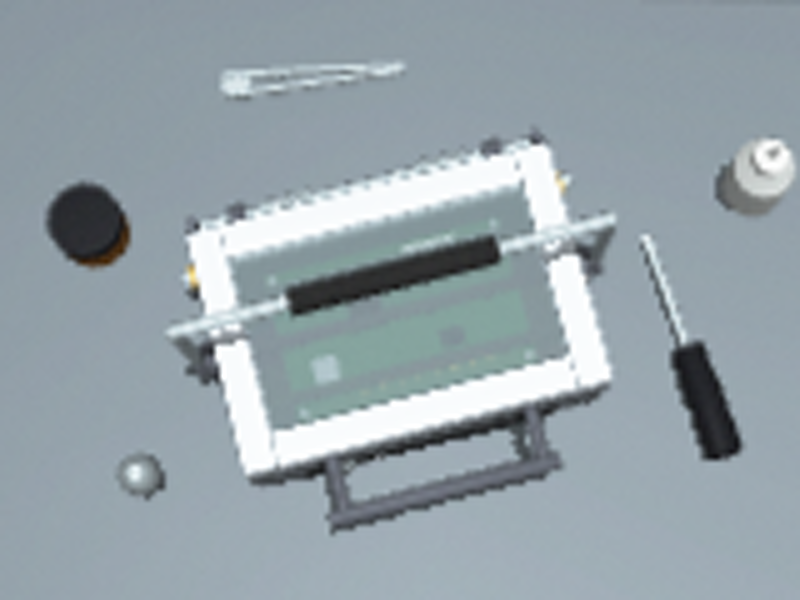

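View pics/side1.png

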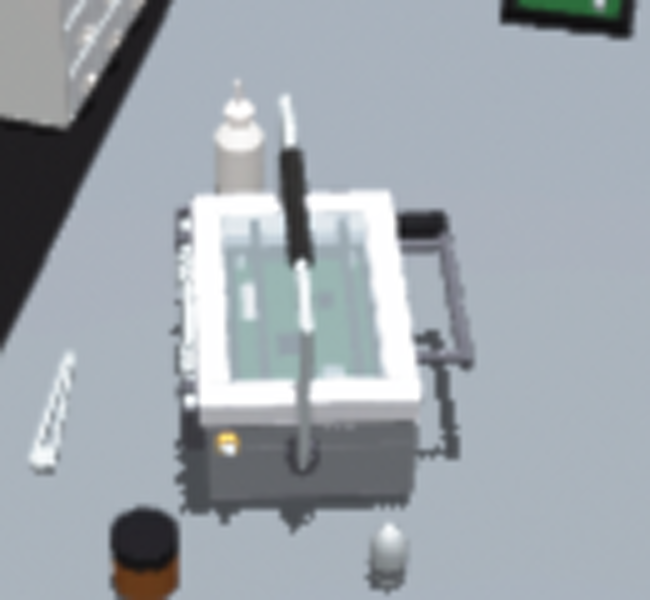

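```bash
cat >> h.py <<'E'
def ray(c,u,v,z):
    K=c["mtx"];T=c["world_from_camera"]; d=T[:3,:3]@np.array([(u-K[0,2])/K[0,0],(v-K[1,2])/K[1,1],1.]); o=T[:3,3]
    return o+d*(z-o[2])/d[2]
E
python3 - <<'E'
from h import *
c=optics.read_camera("top")
f=lambda x,y:(185+(x+.5)/5-.5,155+(y+.5)/5-.5)
for nm,x,y,z in [("FL",250,481,.108),("FR",609,381,.108),("BL",190,230,.108),("BR",548,144,.108),
  ("barL",332,522,.102),("barR",560,460,.102),("gripL",288,300,.19),("gripR",497,248,.19),
  ("jar",88,222,.05),("obj",140,470,.045),("bottle",770,155,.12),("rodL",170,333,.19),("rodR",616,217,.19)]:
    print(nm,ray(c,*f(x,y),z).round(4))
P=pts(c); im=c["image"].astype(int)
m=(P[...,2]>.098)&(P[...,2]<.118)&(im.min(-1)>215)&(abs(P[...,1])<.2)&(P[...,0]<.75)&(P[...,0]>.4)
q=P[m][:,:2].astype(np.float32)*1000
print(m.sum(),cv2.minAreaRect(q))
m=(P[...,2]>.16)&(P[...,2]<.22)&(abs(P[...,1])<.2)&(P[...,0]<.65)&(P[...,0]>.4)
q=P[m]*1000; print(len(q),q.mean(0),np.median(q[:,2]),np.percentile(q[:,2],[5,95]));print(np.degrees(np.arctan(np.polyfit(q[:,1],q[:,0],1)[0])),np.polyfit(q[:,1],q[:,0],1))
m=m&(im.max(-1)<80);q=P[m]*1000;print("grip",len(q),q.mean(0),q.min(0),q.max(0))
E
```

```text
FL [0.4308 0.117  0.108 ]
FR [ 0.4989 -0.1074  0.108 ]
BL [0.5906 0.1617 0.108 ]
BR [ 0.6523 -0.067   0.108 ]
barL [0.4068 0.0651 0.102 ]
barR [ 0.4488 -0.0774  0.102 ]
gripL [0.532  0.0905 0.19  ]
gripR [ 0.5663 -0.0335  0.19  ]
jar [0.6068 0.2379 0.05  ]
obj [0.4419 0.1957 0.045 ]
bottle [ 0.645  -0.2083  0.12  ]
rodL [0.5106 0.16   0.19  ]
rodR [ 0.5869 -0.1046  0.19  ]
1333 ((544.2646484375, 27.610595703125), (159.45028686523438, 238.39459228515625), 15.69780158996582)
412 [547.57809232  28.97399748 194.99557869] 195.39806675980387 [189.27008483 200.95133806]
-15.882339153445988 [-2.84524271e-01  5.55821898e+02]
grip 220 [547.00110911  27.94241676 197.0027492 ] [523.08596942 -33.46527495 187.43602378] [571.90468996  87.60047727 205.34280784]
```

```bash
cat >> h.py <<'E'
O=np.array([.5418,.0267,0]); psi=.279
ex=np.array([np.cos(psi),np.sin(psi),0]); ey=np.array([-ex[1],ex[0],0]); ez=np.array([0,0,1.])
W=lambda x,y,z:O+(x*ex+y*ey+z*ez)/1000
def st():
    s=bot.read_state(); return s,s["tool_pos"],R.from_rotvec(s["tcp_rot"])
def goto(grasp,tilt=0,flip=1):
    """needed total rotation (tool rotvec) then shift (in the NEW tool frame) to put grasp pt at 'grasp'. tilt>0 leans fingers toward +x tester"""
    s,p,r=st()
    y=-ez*np.cos(tilt)+ex*np.sin(tilt); x=-ey*flip; z=np.cross(x,y)
    Rt=R.from_matrix(np.stack([x,y,z],1))
    rv=(r.inv()*Rt).as_rotvec()
    tcp=grasp-y*bot.tcp_to_grasp   # grasp = tcp + y*tcp_to_grasp
    print("rot total",rv.round(4),"deg",np.degrees(np.linalg.norm(rv)).round(2),"shift new frame mm",(Rt.inv().apply(tcp-p)*1000).round(1),"tcp target",tcp.round(4))
def info():
    s,p,r=st(); g=p+r.as_matrix()[:,1]*bot.tcp_to_grasp; d=(g-O)*1000
    print("t",round(s["time"],2),"q",s["q"].round(3),"tcp",p.round(4),"w",round(s["width"],3),"F",s["wrist_force"].round(1))
    print("grasp in tester mm",[round(float(d@e),1) for e in (ex,ey,ez)]); print(r.as_matrix().round(3).tolist())
E
python3 - <<'E'
from h import *
info()
for f in (1,-1): goto(W(5,0,270),0,f)
E
```

```text
t 0.3 q [ 1.273  0.264  1.604  0.     1.274 -0.037] tcp [0.174  0.6519 0.2308] w 1.002 F [-0.4 -0.  -0.3]
grasp in tester mm [-181.4, 702.4, 249.5]
[[0.966, -0.0, 0.258], [-0.258, -0.001, 0.966], [-0.0, -1.0, -0.001]]
rot total [8.000e-04 1.031e+00 4.000e-04] deg 59.07 shift new frame mm [702.3 -20.5 186.4] tcp target [0.5466 0.0281 0.2513]
rot total [ 5.0000e-04 -2.1106e+00 -9.0000e-04] deg 120.93 shift new frame mm [-702.3  -20.5 -186.4] tcp target [0.5466 0.0281 0.2513]
```

```bash
python3 -m handwheel '[[0,-0.005,0,0,0.171,0,1],[0,-0.005,0,0,0.172,0,1],[0,-0.005,0,0,0.172,0,1],[0,-0.005,0,0,0.172,0,1],[0,0,0,0,0.172,0,1],[0,0,0,0,0.172,0,1]]' 30; python3 -c "
from h import *
info(); goto(W(5,0,270))"
```

```text
time: 1.05
tool_pos: [0.1741, 0.6522, 0.2513]
tcp_rot: [-1.326, 1.006, -1.006]
wrist_force: [0.0, -0.3, 0.6]
width: 0.999
t 1.05 q [1.273 0.253 1.581 0.    1.308 1.   ] tcp [0.1741 0.6522 0.2513] w 0.999 F [ 0.  -0.3  0.6]
grasp in tester mm [-181.3, 702.5, 270.0]
[[0.27, 0.0, 0.963], [-0.963, 0.0, 0.27], [-0.0, -1.0, 0.0]]
rot total [-0.     -0.0057 -0.0001] deg 0.33 shift new frame mm [702.5   0.  186.3] tcp target [0.5466 0.0281 0.2513]
```

```bash
python3 -m handwheel '[[0.05,0,0.013,0,-0.0057,0,1],[0.05,0,0.013,0,0,0,1],[0.05,0,0.013,0,0,0,1],[0.05,0,0.013,0,0,0,1],[0.05,0,0.013,0,0,0,1],[0.05,0,0.013,0,0,0,1],[0.05,0,0.013,0,0,0,1]]' ; python3 -m handwheel '[[0.05,0,0.013,0,0,0,1],[0.05,0,0.013,0,0,0,1],[0.05,0,0.014,0,0,0,1],[0.05,0,0.014,0,0,0,1],[0.05,0,0.014,0,0,0,1],[0.05,0,0.014,0,0,0,1],[0.05,0,0.013,0,0,0,1]]'; python3 - <<'E'
from h import *
info(); goto(W(5,0,190))
c=optics.read_camera("wrist"); cv2.imwrite("pics/w1.png",c["image"][:,:,::-1])
s,p,r=st(); P=pts(c); Wp=r.apply(P.reshape(-1,3)).reshape(P.shape)+p; 
D=(Wp-O)*1000; T=np.stack([D@ex,D@ey,D@ez],-1); np.save("w1.npy",T)
m=(T[...,2]>165)&(T[...,2]<215)&(abs(T[...,0])<60)&(abs(T[...,1])<135)
print(m.sum()); q=T[m]; g=(c["image"].max(-1)<90)[m]
for y in range(-120,121,20):
    k=abs(q[:,1]-y)<10
    if k.sum()>5: print(y,k.sum(),q[k][:,0].mean().round(1),np.percentile(q[k][:,0],[2,98]).round(1),np.percentile(q[k][:,2],[5,50,95]).round(1))
q=q[g];print("grip",len(q),q.min(0),q.max(0)) if len(q) else 0
E
```

```text
time: 1.92
tool_pos: [0.3601, 0.3402, 0.2515]
tcp_rot: [-1.33, 0.996, -0.997]
wrist_force: [1.0, 0.8, -0.3]
width: 0.999
time: 2.8
tool_pos: [0.5497, 0.0308, 0.2515]
tcp_rot: [-1.33, 0.997, -0.997]
wrist_force: [-0.7, -0.1, 0.6]
width: 1.0
t 2.8 q [ 0.011  0.016  1.848  0.     1.278 -0.274] tcp [0.5497 0.0308 0.2515] w 1.0 F [-0.7 -0.1  0.6]
grasp in tester mm [8.7, 1.8, 270.2]
[[0.281, 0.001, 0.96], [-0.96, 0.0, 0.281], [0.0, -1.0, 0.001]]
rot total [-0.0006  0.0055  0.    ] deg 0.32 shift new frame mm [ 1.8 80.2 -3.7] tcp target [0.5466 0.0281 0.1713]
8335
-120 200 7.6 [ 3.2 12. ] [190.3 193.2 194.7]
-100 298 7.5 [ 3.3 11.9] [190.8 193.4 194.5]
-80 270 7.6 [ 3.4 11.8] [191.  193.4 195.4]
-60 676 7.8 [-0.6 16.3] [191.6 197.2 198.7]
-40 750 7.7 [-1.  16.1] [191.3 196.9 198.6]
-20 812 7.9 [-0.8 16.4] [190.8 196.7 198.5]
0 872 8.0 [-0.6 16.3] [191.1 196.7 198.3]
20 954 8.0 [-0.4 16.5] [191.4 196.5 198.2]
40 1068 8.0 [-0.8 16.8] [190.3 196.3 198.1]
60 826 8.1 [ 0. 16.] [190.  193.8 197.7]
80 623 8.2 [ 4.1 12.4] [190.  192.3 193.8]
100 669 8.3 [ 4.2 12.3] [190.1 192.3 193.8]
120 317 8.4 [ 4.2 12.6] [189.6 192.  193.5]
grip 5807 [  -1.24089933 -124.20957682  187.59246305] [ 17.00352671 108.54721228 199.91320729]
```

View pics/w1.png

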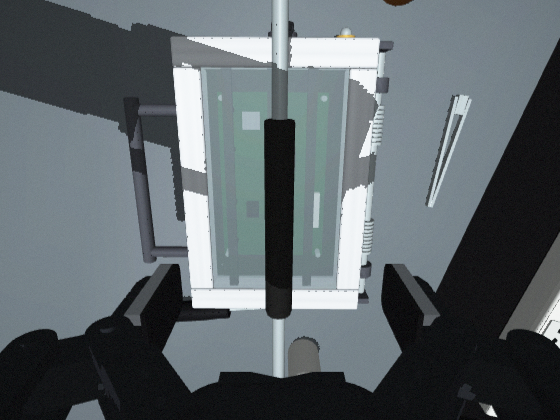

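The grip is centred between the open fingers (column 280, rows 120–316). Its measured centre is x≈8 mm, so the handle is upright and lined up. Next I'll refine the tester origin from this view.

```bash
python3 - <<'E'
from h import *
T=np.load("w1.npy"); im=cv2.imread("pics/w1.png").astype(int)
m=(abs(T[...,2]-107)<6)&(im.min(-1)>120)
q=T[m]; print(m.sum(),np.percentile(q,[1,5,50,95,99],axis=0).round(1))
for y in (-80,-40,0,40,80):
    k=m&(abs(T[...,1]-y)<8)&(T[...,0]<120); print(y,T[k][:,0].min().round(1),T[k][:,0].max().round(1),np.median(T[k][:,2]).round(1))
m=(abs(T[...,2]-98)<10)&(T[...,0]<-95)&(T[...,0]>-140)&(abs(T[...,1])<80)
q=T[m];print("bar",m.sum(),q.mean(0).round(1),q.min(0).round(1),q.max(0).round(1),np.polyfit(q[:,1],q[:,0],1))
E
```

```text
31062 [[ -74.3 -123.3  103.2]
 [ -70.  -113.5  103.8]
 [  -6.4   43.1  106. ]
 [  77.5  106.5  108. ]
 [  82.1  111.5  108.6]]
-80 -76.2 83.5 107.2
-40 -75.9 83.4 106.9
0 -74.2 83.9 105.7
40 -75.7 84.1 105.2
80 -75.7 84.2 104.9
bar 2703 [-112.4   -0.4   99. ] [-121.5  -80.    90.3] [-95.   67.7 103.3] [ 3.68724348e-03 -1.12420974e+02]
```

```bash
sed -i 's/^ey=/ey=/; s/^O=np.array(\[.5418,.0267,0\]); psi=.279/psi=.279; O=np.array([.5418,.0267,0])+np.array([.0017*np.cos(.279)+.006*np.sin(.279),.0017*np.sin(.279)-.006*np.cos(.279),0])/' h.py
python3 -m handwheel '[[0.007,0.027,-0.001,0,0,0,1],[0,0.027,0,0,0,0,1],[0,0.026,0,0,0,0,1],[0,0,0,0,0,0,1],[0,0,0,0,0,0,0],[0,0,0,0,0,0,0],[0,0,0,0,0,0,0],[0,0,0,0,0,0,0]]' 40; python3 -c "
from h import *
info()
c=optics.read_camera('wrist'); cv2.imwrite('pics/w2.png',c['image'][:,:,::-1])"
```

```text
time: 3.85
tool_pos: [0.5503, 0.0255, 0.1722]
tcp_rot: [-1.33, 0.996, -0.998]
wrist_force: [-0.7, 0.2, 2.3]
width: 0.193
t 3.85 q [ 1.000e-03  7.500e-02  1.936e+00  0.000e+00  1.130e+00 -2.840e-01] tcp [0.5503 0.0255 0.1722] w 0.193 F [-0.7  0.2  2.3]
grasp in tester mm [6.1, 2.5, 190.9]
[[0.281, 0.001, 0.96], [-0.96, 0.0, 0.281], [0.0, -1.0, 0.001]]
```

View pics/w2.png

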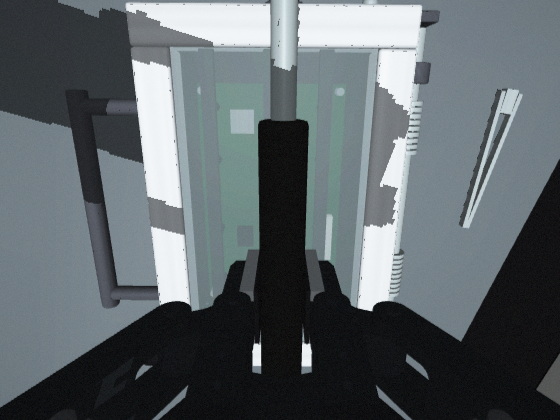

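```bash
python3 - <<'E'
import numpy as np
a=np.r_[np.linspace(-.015,1.2,13),np.linspace(1.2,1.53,7)[1:]]
x=130*np.sin(a);z=130*np.cos(a)
for i in range(1,len(a)): print(round(a[i],3),"y",round(z[i-1]-z[i],1),"z",round(x[i]-x[i-1],1))
E
```

```text
0.086 y 0.5 z 13.1
0.188 y 1.8 z 13.0
0.289 y 3.1 z 12.8
0.39 y 4.4 z 12.4
0.491 y 5.6 z 11.9
0.592 y 6.8 z 11.3
0.694 y 7.9 z 10.5
0.795 y 8.9 z 9.7
0.896 y 9.8 z 8.7
0.997 y 10.7 z 7.7
1.099 y 11.4 z 6.6
1.2 y 12.0 z 5.4
1.255 y 6.7 z 2.4
1.31 y 6.9 z 2.0
1.365 y 7.0 z 1.7
1.42 y 7.0 z 1.3
1.475 y 7.1 z 0.9
1.53 y 7.1 z 0.5
```

```bash
python3 -m handwheel '[[0,0.0005,0.013,0,0,0,0],[0,0.002,0.013,0,0,0,0],[0,0.003,0.013,0,0,0,0],[0,0.0045,0.0125,0,0,0,0],[0,0.0055,0.012,0,0,0,0],[0,0.007,0.011,0,0,0,0],[0,0.008,0.0105,0,0,0,0],[0,0.009,0.0095,0,0,0,0]]'; python3 -c "
from h import *
info()"
```

```text
time: 4.9
tool_pos: [0.6412, 0.0517, 0.131]
tcp_rot: [-1.331, 0.997, -0.997]
wrist_force: [-2.5, -4.6, 3.2]
width: 0.196
t 4.9 q [ 4.200e-02  2.820e-01  1.773e+00 -1.000e-03  1.087e+00 -2.420e-01] tcp [0.6412 0.0517 0.131 ] w 0.196 F [-2.5 -4.6  3.2]
grasp in tester mm [100.8, 2.7, 149.7]
[[0.281, -0.0, 0.96], [-0.96, -0.001, 0.281], [0.001, -1.0, -0.0]]
```

```bash
python3 -m handwheel '[[0,0.010,0.0085,0,0,0,0],[0,0.0105,0.0075,0,0,0,0],[0,0.0115,0.0065,0,0,0,0],[0,0.012,0.0055,0,0,0,0],[0,0.007,0.0025,0,0,0,0],[0,0.007,0.002,0,0,0,0]]'; python3 -c "
from h import *
info()"
```

```text
time: 5.65
tool_pos: [0.6714, 0.0611, 0.0735]
tcp_rot: [-1.331, 0.998, -0.996]
wrist_force: [-6.1, -4.8, 9.7]
width: 0.195
t 5.65 q [ 0.054  0.393  1.741  0.     1.009 -0.231] tcp [0.6714 0.0611 0.0735] w 0.195 F [-6.1 -4.8  9.7]
grasp in tester mm [132.4, 3.4, 92.2]
[[0.281, -0.002, 0.96], [-0.96, -0.0, 0.281], [-0.0, -1.0, -0.001]]
```

```bash
python3 -m handwheel '[[0,0.006,0.0015,0,0,0,0],[0,0.006,0.001,0,0,0,0],[0,0.006,0.001,0,0,0,0],[0,0.005,0.0005,0,0,0,0],[0,0.002,0,0,0,0,0],[0,0,0,0,0,0,0],[0,0,0,0,0,0,0],[0,0,0,0,0,0,0]]'; python3 -c "
from h import *
info()
c=optics.read_camera('wrist'); cv2.imwrite('pics/w3.png',c['image'][:,:,::-1])
c=optics.read_camera('side'); crop('t',c,200,160,150,120,5,'pics/s3.png')"
```

```text
time: 6.65
tool_pos: [0.6752, 0.0622, 0.0487]
tcp_rot: [-1.331, 0.998, -0.996]
wrist_force: [-3.6, -4.6, 2.2]
width: 0.197
t 6.65 q [ 0.055  0.427  1.746  0.     0.97  -0.23 ] tcp [0.6752 0.0622 0.0487] w 0.197 F [-3.6 -4.6  2.2]
grasp in tester mm [136.3, 3.4, 67.4]
[[0.281, -0.001, 0.96], [-0.96, 0.0, 0.281], [-0.0, -1.0, -0.001]]
```

View pics/w3.png

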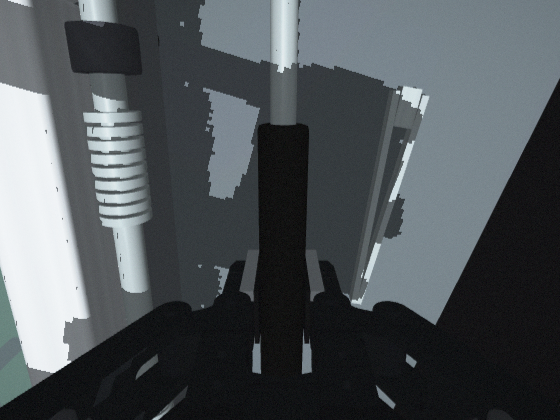

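View pics/s3.png

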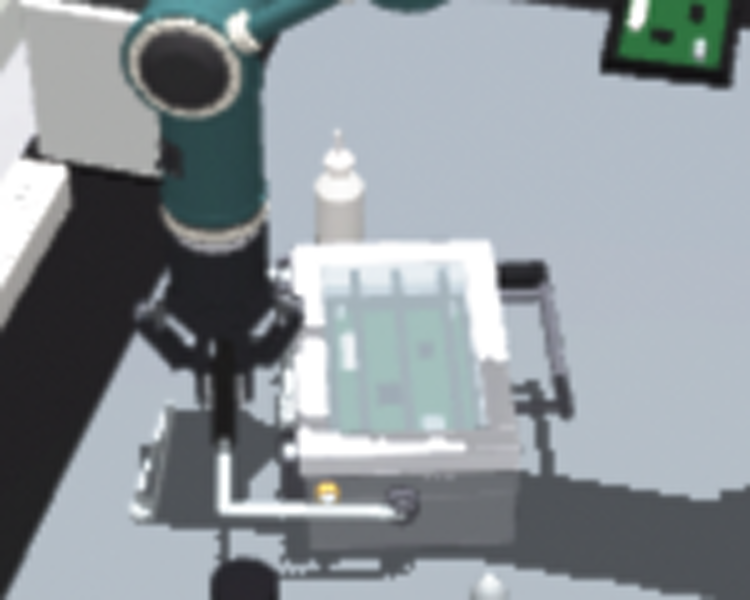

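The grasp point works out to a handle angle of about 1.51 rad. The vertical force rose to about 10 N and then dropped to 2 N, as expected after the balls snap. I'll open only partway, because the hinge barrel is close, and then lift clear.

```bash
python3 -m handwheel '[[0,0,0,0,0,0,0.33],[0,0,0,0,0,0,0.33],[0,0,0,0,0,0,0.33],[0,0,0,0,0,0,0.33]]'; python3 -c "
from h import *
info()"; python3 -m handwheel '[[0,-0.02,0,0,0,0,0.33],[0,-0.03,0,0,0,0,0.33],[0,-0.04,0,0,0,0,0.33],[0,-0.04,0,0,0,0,0.4]]';python3 - <<'E'
from h import *
info()
c=optics.read_camera('wrist'); cv2.imwrite('pics/w4.png',c['image'][:,:,::-1])
s,p,r=st(); P=pts(c); D=r.apply(P.reshape(-1,3)).reshape(P.shape)+p-O; D*=1000; T=np.stack([D@ex,D@ey,D@ez],-1)
m=(T[...,2]>50)&(T[...,2]<100)&(abs(T[...,0]-138)<25)&(abs(T[...,1])<100); q=T[m]
for y in range(-80,100,20):
    k=abs(q[:,1]-y)<10
    if k.sum()>5: print(y,k.sum(),q[k].mean(0).round(1),np.percentile(q[k][:,2],[5,95]).round(1))
E
```

```text
time: 7.25
tool_pos: [0.6758, 0.0626, 0.0488]
tcp_rot: [-1.33, 0.997, -0.997]
wrist_force: [-1.0, 0.4, 0.3]
width: 0.329
t 7.25 q [ 0.055  0.427  1.745  0.     0.969 -0.23 ] tcp [0.6758 0.0626 0.0488] w 0.329 F [-1.   0.4  0.3]
grasp in tester mm [137.0, 3.5, 67.5]
[[0.281, 0.0, 0.96], [-0.96, 0.0, 0.281], [-0.0, -1.0, 0.0]]
time: 7.75
tool_pos: [0.6759, 0.0623, 0.1816]
tcp_rot: [-1.329, 0.996, -0.998]
wrist_force: [1.4, -0.7, 0.2]
width: 0.402
t 7.75 q [ 0.055  0.302  1.648  0.     1.189 -0.23 ] tcp [0.6759 0.0623 0.1816] w 0.402 F [ 1.4 -0.7  0.2]
grasp in tester mm [137.0, 3.3, 200.3]
[[0.281, 0.001, 0.96], [-0.96, 0.0, 0.281], [0.0, -1.0, 0.001]]
-80 219 [140.4 -79.7  79.6] [77.7 80.9]
-60 320 [140.2 -57.9  81.9] [77.4 85.2]
-40 517 [140.3 -39.8  82.6] [76.8 85.1]
-20 547 [140.2 -19.9  82.6] [77.2 85.2]
0 582 [1.403e+02 1.000e-01 8.260e+01] [77.8 85.2]
20 628 [140.4  20.1  82.5] [77.3 85.1]
40 663 [140.3  40.   82.6] [77.7 85. ]
60 725 [140.6  60.   82.4] [77.4 85. ]
80 389 [140.5  80.2  79. ] [76.8 80.7]
```

View pics/w4.png

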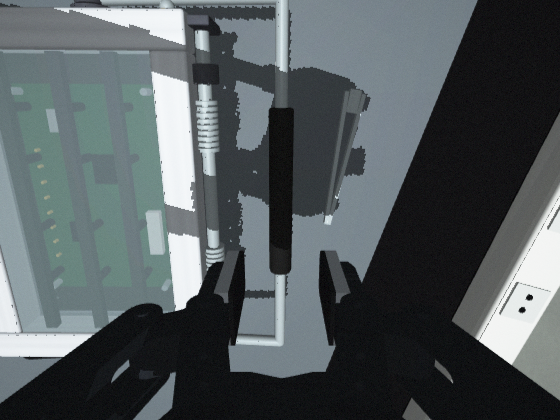

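```bash
cat >> h.py <<'E'
def wristT(name=None):
    s,p,r=st(); c=optics.read_camera('wrist')
    if name: cv2.imwrite(name,c['image'][:,:,::-1])
    P=pts(c); D=r.apply(P.reshape(-1,3)).reshape(P.shape)+p-O; D=D*1000; return np.stack([D@ex,D@ey,D@ez],-1),c
E
python3 - <<'E'
from h import *
info()
T,c=wristT()
m=(T[...,2]>50)&(T[...,2]<100)&(abs(T[...,0]-138)<25)&(abs(T[...,1])<100); q=T[m]
for y in range(-80,100,20):
    k=abs(q[:,1]-y)<10
    if k.sum()>5: print(y,k.sum(),q[k].mean(0).round(1),np.percentile(q[k][:,2],[5,50,95]).round(1),np.percentile(q[k][:,0],[2,98]).round(1))
m=(abs(T[...,2]-107)<8)&(c["image"].min(-1)>120)&(T[...,0]<90);print("cover top",np.median(T[m],axis=0),T[m].max(0))
m=(abs(T[...,2])<15);print("bench",np.median(T[m],axis=0),m.sum())
E
```

```text
t 7.8 q [ 0.055  0.297  1.641  0.     1.192 -0.23 ] tcp [0.6796 0.0625 0.1891] w 0.406 F [2.  0.4 3.6]
grasp in tester mm [140.4, 2.5, 207.8]
[[0.281, 0.012, 0.96], [-0.96, 0.001, 0.281], [0.003, -1.0, 0.011]]
-80 213 [135.7 -79.8  71.7] [69.3 71.9 73.3] [131.2 139.9]
-60 294 [135.6 -58.2  74.1] [70.4 74.1 77.2] [127.2 143.9]
-40 492 [135.9 -39.8  75.2] [70.6 75.9 77.8] [127.4 144.6]
-20 514 [136.  -19.8  75.2] [71.  76.  77.5] [127.5 144.4]
0 548 [135.8   0.3  75.2] [70.7 75.9 77.8] [126.9 144.2]
20 584 [135.6  20.1  75.1] [70.3 75.8 77.7] [127. 144.]
40 644 [136.  40.  75.] [69.9 75.7 77.6] [127.3 144.6]
60 678 [135.9  60.   75.2] [70.9 75.8 77.7] [127.5 144.4]
80 367 [135.9  79.8  72. ] [70.  72.1 73.9] [131.9 139.9]
cover top [ 49.70459837  -9.61683525 106.49222996] [ 80.87964288 125.81589506 109.50322379]
bench [226.82062595  33.55874151  -0.27303677] 96240
```

The handle is seated: the grip centre measures (136, 69) mm, matching the seated spec of (138, 69). The earlier 7 mm error came from the arm still settling. Next I'll cross above the cover to a point over the bar.

```bash
python3 -m handwheel '[[0,0,-0.04,0,0,0,0.38],[0,0,-0.055,0,0,0,0.38],[0,0,-0.055,0,0,0,0.38],[0,0,-0.055,0,0,0,0.38],[0,0,-0.045,0,0,0,0.38],[0,0,0,0,0,0,0.38],[0,0,0,0,0,0,0.38]]'; python3 - <<'E'
from h import *
info()
T,c=wristT("pics/w5.png")
m=(T[...,2]>85)&(T[...,2]<112)&(abs(T[...,0]+117)<14)&(abs(T[...,1])<60); q=T[m]
for y in range(-50,60,20):
    k=abs(q[:,1]-y)<10
    if k.sum()>5: print(y,k.sum(),q[k].mean(0).round(1),np.percentile(q[k][:,2],[5,50,95]).round(1),np.percentile(q[k][:,0],[2,98]).round(1))
goto(W(-117,0,96))
E
```

```text
time: 8.72
tool_pos: [0.4367, -0.008, 0.1798]
tcp_rot: [-1.329, 0.995, -0.999]
wrist_force: [0.2, 0.1, 0.4]
width: 0.381
t 8.72 q [-0.076 -0.162  2.148  0.     1.153 -0.36 ] tcp [ 0.4367 -0.008   0.1798] w 0.381 F [0.2 0.1 0.4]
grasp in tester mm [-112.3, 1.6, 198.5]
[[0.28, 0.003, 0.96], [-0.96, 0.0, 0.281], [0.001, -1.0, 0.003]]
-50 550 [-115.7  -51.8   99.2] [ 95.9  99.6 101.2] [-124.3 -103.8]
-30 413 [-118.9  -29.8   99.5] [ 97.1  99.8 101.3] [-124.2 -113.4]
-10 453 [-119.    -9.9   99.4] [ 96.3  99.8 101.3] [-124.8 -113.5]
10 503 [-118.7   10.    99.2] [ 95.5  99.6 101.4] [-124.6 -113. ]
30 541 [-118.7   30.    99.4] [ 95.9  99.7 101.3] [-124.4 -113.1]
50 567 [-118.7   50.2   99.4] [ 96.4  99.7 101.3] [-124.2 -113.2]
rot total [-0.0023  0.0057  0.0007] deg 0.35 shift new frame mm [  1.6 102.4  -5.1] tcp target [ 0.4326 -0.0108  0.0773]
```

View pics/w5.png

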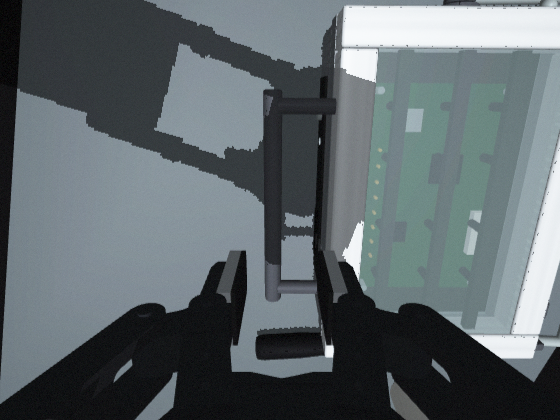

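The bar is at columns 264–282, rows 90–300, slightly left of the jaw centre. It measures x=-118.8, z≈95 mm, so I'll shift 6 mm toward the front and descend.

```bash
python3 -m handwheel '[[0,0.01,-0.006,0,0,0,0.38],[0,0.03,0,0,0,0,0.38],[0,0.025,0,0,0,0,0.38],[0,0,0,0,0,0,0.38],[0,0,0,0,0,0,0.38]]'; python3 - <<'E'
from h import *
info()
T,c=wristT("pics/w6.png")
m=(T[...,2]>85)&(T[...,2]<112)&(abs(T[...,0]+117)<14)&(abs(T[...,1])<100); q=T[m]; print(q.min(0),q.max(0))
q=q[abs(q[:,1]-20)<30];print(q.mean(0),np.percentile(q[:,0],[2,98]))
goto(W(-118.8,0,96))
E
```

```text
time: 9.4
tool_pos: [0.4305, -0.0096, 0.1141]
tcp_rot: [-1.331, 0.997, -0.997]
wrist_force: [0.4, 0.0, -0.2]
width: 0.382
t 9.4 q [-0.08  -0.099  2.225  0.     1.016 -0.365] tcp [ 0.4305 -0.0096  0.1141] w 0.382 F [ 0.4  0.  -0.2]
grasp in tester mm [-118.7, 1.7, 132.8]
[[0.281, 0.0, 0.96], [-0.96, 0.0, 0.281], [0.0, -1.0, 0.0]]
[-124.86170647  -69.27894706   92.41061574] [-103.01891375   80.69397405  102.49001862]
[-118.84427717   21.62292454   99.46556792] [-124.45522834 -113.16469849]
rot total [-0.0012  0.0059  0.0005] deg 0.35 shift new frame mm [ 1.6 37.3 -0.5] tcp target [ 0.4309 -0.0113  0.0773]
```

View pics/w6.png

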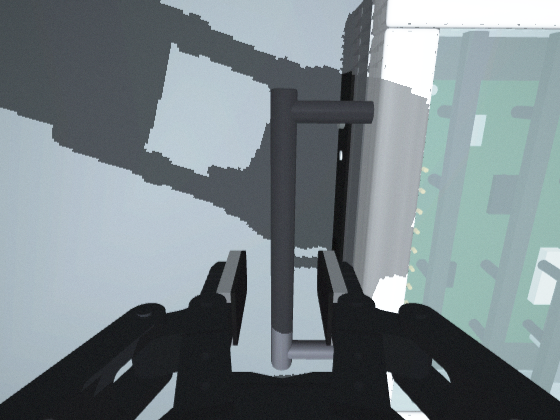

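The bar lies centred between the pads (columns 272–296) with room on both sides. I'll descend 37 mm and close.

```bash
python3 -m handwheel '[[-0.004,0.019,0,0,0,0,0.38],[0,0.018,0,0,0,0,0.38],[0,0,0,0,0,0,0.38],[0,0,0,0,0,0,0],[0,0,0,0,0,0,0],[0,0,0,0,0,0,0],[0,0,0,0,0,0,0]]' 50; python3 - <<'E'
from h import *
info()
T,c=wristT("pics/w7.png")
x,z=-117,96
th=0
for th in np.radians(np.arange(0,71,5)):
    print(round(np.degrees(th)),(88-205*np.cos(th)+8*np.sin(th)).round(1),(88+205*np.sin(th)+8*np.cos(th)).round(1))
E
```

```text
time: 10.32
tool_pos: [0.4298, -0.006, 0.0777]
tcp_rot: [-1.329, 0.995, -0.998]
wrist_force: [0.1, -0.4, 3.9]
width: 0.12
t 10.32 q [-0.072 -0.051  2.258 -0.     0.932 -0.356] tcp [ 0.4298 -0.006   0.0777] w 0.12 F [ 0.1 -0.4  3.9]
grasp in tester mm [-118.4, 5.4, 96.4]
[[0.281, 0.002, 0.96], [-0.96, -0.0, 0.281], [0.001, -1.0, 0.002]]
0 -117.0 96.0
5 -115.5 113.8
10 -112.5 131.5
15 -107.9 148.8
20 -101.9 165.6
25 -94.4 181.9
30 -85.5 197.4
35 -75.3 212.1
40 -63.9 225.9
45 -51.3 238.6
50 -37.6 250.2
55 -23.0 260.5
60 -7.6 269.5
65 8.6 277.2
70 25.4 283.4
```

View pics/w7.png

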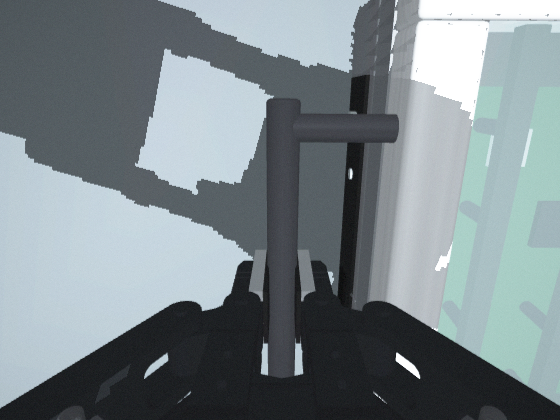

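```bash
python3 -m handwheel '[[0,-0.009,0.0005,0,0,0,0],[0,-0.009,0.001,0,0,0,0],[0,-0.0175,0.003,0,0,0,0],[0,-0.0175,0.0045,0,0,0,0],[0,-0.017,0.006,0,0,0,0],[0,-0.008,0.004,0,0,0,0],[0,-0.0085,0.0035,0,0,0,0],[0,0,0,0,0,0,0]]' ; python3 - <<'E'
from h import *
info()
T,c=wristT("pics/w8.png")
c=optics.read_camera("side"); crop('t',c,200,140,150,120,5,'pics/s8.png')
E
```

```text
time: 11.38
tool_pos: [0.4499, -0.0002, 0.1634]
tcp_rot: [-1.333, 0.997, -0.997]
wrist_force: [-0.1, -6.0, -1.9]
width: 0.119
t 11.38 q [-5.500e-02 -1.150e-01  2.139e+00 -2.000e-03  1.119e+00 -3.390e-01] tcp [ 4.499e-01 -2.000e-04  1.634e-01] w 0.119 F [-0.1 -6.  -1.9]
grasp in tester mm [-97.4, 5.5, 182.1]
[[0.281, -0.002, 0.96], [-0.96, -0.001, 0.281], [0.001, -1.0, -0.002]]
```

View pics/w8.png

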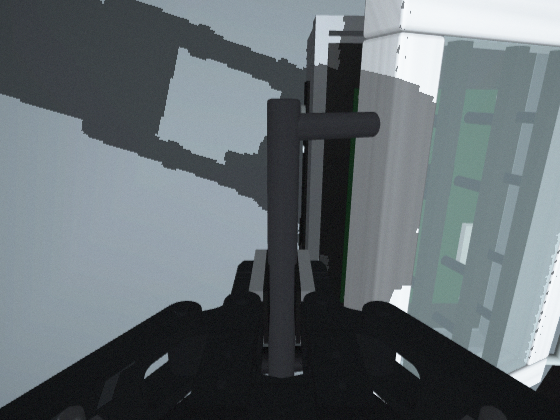

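View pics/s8.png

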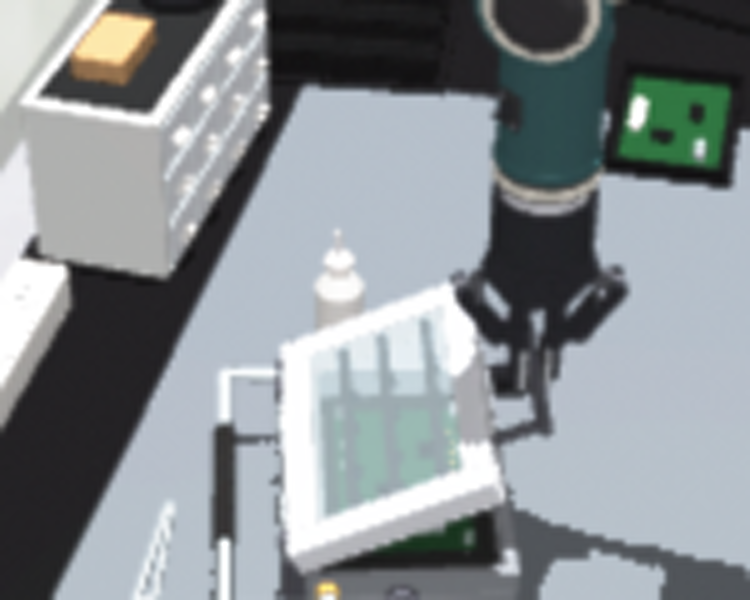

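The cover is up about 25° with the bar held. The grasp point follows the expected arc, so I'll keep raising.

```bash
python3 -m handwheel '[[0,-0.008,0.004,0,0,0,0],[0,-0.0075,0.005,0,0,0,0],[0,-0.0145,0.010,0,0,0,0],[0,-0.014,0.0115,0,0,0,0],[0,-0.0125,0.0125,0,0,0,0],[0,-0.006,0.0065,0,0,0,0],[0,-0.0055,0.007,0,0,0,0],[0,0,0,0,0,0,0]]' ; python3 - <<'E'
from h import *
info()
s,p,r=st(); g=(p+r.as_matrix()[:,1]*bot.tcp_to_grasp-O)*1000
x=g@ex+1.5-88; z=g[2]-88; print("cover deg",np.degrees(np.arctan2(z,-x))-2.235,"rad",np.hypot(x,z))
E
```

```text
time: 12.48
tool_pos: [0.5025, 0.0149, 0.2334]
tcp_rot: [-1.336, 1.0, -0.996]
wrist_force: [-11.0, -8.1, 14.6]
width: 0.119
t 12.47 q [-0.018 -0.063  1.958 -0.003  1.252 -0.301] tcp [0.5025 0.0149 0.2334] w 0.119 F [-11.   -8.1  14.6]
grasp in tester mm [-42.6, 5.5, 252.1]
[[0.281, -0.005, 0.96], [-0.96, -0.003, 0.281], [0.002, -1.0, -0.006]]
cover deg 49.57133262375303 rad 208.8325386432977
```

```bash
cat >> h.py <<'E'
def cov():
    info()
    s,p,r=st(); g=(p+r.as_matrix()[:,1]*bot.tcp_to_grasp-O)*1000
    x=g@ex+1.5-88; z=g[2]-88; a=np.arctan2(z,-x); F=s["wrist_force"]; fx,fz=F@ex,F[2]
    print("cover deg %.2f rad %.1f  Fradial_out %.1f Ftangent_open %.1f Flat %.1f"%(np.degrees(a)-2.235,np.hypot(x,z),-fx*np.cos(a)+fz*np.sin(a),fx*np.sin(a)+fz*np.cos(a),F@ey))
E
python3 -m handwheel '[[0,0.0015,0.0015,0,0,0,0],[0,0,0,0,0,0,0],[0,-0.0035,0.008,0,0,0,0],[0,-0.0045,0.0075,0,0,0,0],[0,0,0,0,0,0,0]]' ; python3 - <<'E'
from h import *
cov()
T,c=wristT("pics/w9.png")
c=optics.read_camera("side"); crop('t',c,200,120,150,120,5,'pics/s9.png')
E
```

```text
time: 13.1
tool_pos: [0.5184, 0.0193, 0.2446]
tcp_rot: [-1.336, 0.999, -0.997]
wrist_force: [-22.9, -9.1, 34.4]
width: 0.118
t 13.1 q [-0.008 -0.039  1.915 -0.004  1.27  -0.292] tcp [0.5184 0.0193 0.2446] w 0.118 F [-22.9  -9.1  34.4]
grasp in tester mm [-26.2, 5.4, 263.3]
[[0.281, -0.004, 0.96], [-0.96, -0.004, 0.281], [0.003, -1.0, -0.005]]
cover deg 55.04 rad 208.4  Fradial_out 42.2 Ftangent_open -2.1 Flat -2.4
```

View pics/w9.png

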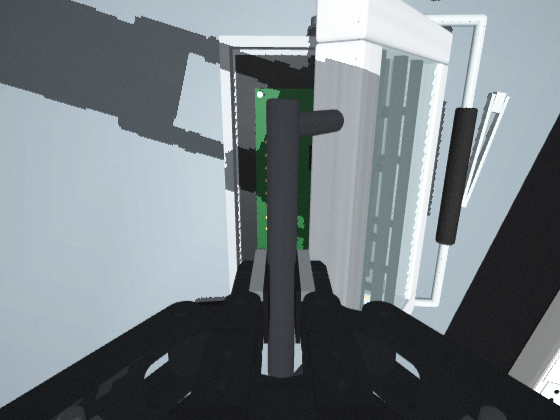

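View pics/s9.png

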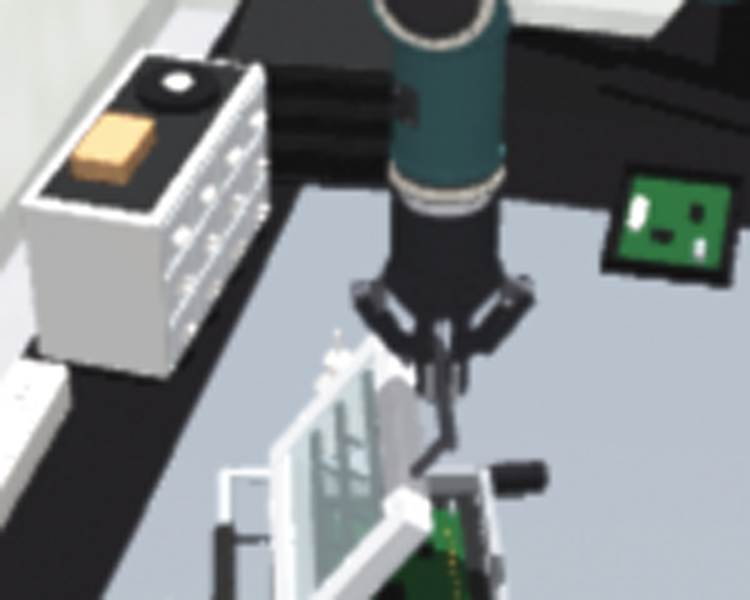

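`wrist_force` is the push on the tool, so the cover is pushing outward and my last correction went the wrong way. I'll ease outward now.

```bash
python3 -m handwheel '[[0,-0.0015,-0.001,0,0,0,0],[0,-0.0015,-0.001,0,0,0,0],[0,0,0,0,0,0,0]]'; python3 -c "
from h import *
cov()"
```

```text
time: 13.58
tool_pos: [0.5175, 0.0191, 0.2442]
tcp_rot: [-1.334, 0.997, -0.998]
wrist_force: [-12.0, -7.2, 18.0]
width: 0.118
t 13.57 q [-0.009 -0.042  1.918 -0.003  1.268 -0.293] tcp [0.5175 0.0191 0.2442] w 0.118 F [-12.   -7.2  18. ]
grasp in tester mm [-27.2, 5.4, 262.9]
[[0.281, -0.002, 0.96], [-0.96, -0.003, 0.281], [0.002, -1.0, -0.003]]
cover deg 54.75 rad 208.6  Fradial_out 22.5 Ftangent_open -1.5 Flat -3.6
```

```bash
python3 -m handwheel '[[0,-0.0017,-0.0012,0,0,0,0],[0,-0.0017,-0.0012,0,0,0,0],[0,0,0,0,0,0,0]]'; python3 - <<'E'
from h import *
cov()
T,c=wristT()
# cover angle from depth: cover outer face points (white), fit plane
im=c["image"]; m=(im.min(-1)>110)&(T[...,2]>120)&(abs(T[...,1])<115)&(T[...,0]>-40)&(T[...,0]<110)
q=T[m]; print(m.sum(),q.min(0),q.max(0))
np.save("w10.npy",T); cv2.imwrite("pics/w10.png",im[:,:,::-1])
E
```

```text
time: 13.95
tool_pos: [0.5167, 0.0188, 0.2439]
tcp_rot: [-1.332, 0.996, -0.998]
wrist_force: [1.7, -6.4, -0.3]
width: 0.117
t 13.95 q [-0.01  -0.045  1.922 -0.002  1.265 -0.294] tcp [0.5167 0.0188 0.2439] w 0.117 F [ 1.7 -6.4 -0.3]
grasp in tester mm [-28.0, 5.4, 262.6]
[[0.281, 0.0, 0.96], [-0.96, -0.002, 0.281], [0.002, -1.0, -0.0]]
cover deg 54.51 rad 208.8  Fradial_out -0.2 Ftangent_open -0.3 Flat -6.6
31881 [ -39.99761003 -105.25679267  120.00288675] [ 87.03509393 114.99993484 385.41863364]
```

The radial load is gone and the cover is at about 54°. Next I'll take it past balance to about 66°, check, then go on to 70°.

```bash
python3 -m handwheel '[[0,-0.004,0.006,0,0,0,0],[0,-0.004,0.006,0,0,0,0],[0,-0.0035,0.0065,0,0,0,0],[0,-0.0035,0.0065,0,0,0,0],[0,-0.003,0.0065,0,0,0,0],[0,-0.003,0.0065,0,0,0,0],[0,0,0,0,0,0,0],[0,0,0,0,0,0,0]]'; python3 - <<'E'
from h import *
cov()
T,c=wristT("pics/w11.png"); np.save("w11.npy",T)
E
```

```text
time: 15.0
tool_pos: [0.553, 0.0292, 0.265]
tcp_rot: [-1.333, 0.997, -0.998]
wrist_force: [0.4, -6.4, 0.1]
width: 0.113
t 15.0 q [ 0.009  0.015  1.823 -0.003  1.304 -0.274] tcp [0.553  0.0292 0.265 ] w 0.113 F [ 0.4 -6.4  0.1]
grasp in tester mm [9.7, 5.4, 283.7]
[[0.281, -0.001, 0.96], [-0.96, -0.003, 0.281], [0.002, -1.0, -0.002]]
cover deg 66.35 rad 210.2  Fradial_out 0.6 Ftangent_open -1.3 Flat -6.2
```

View pics/w11.png

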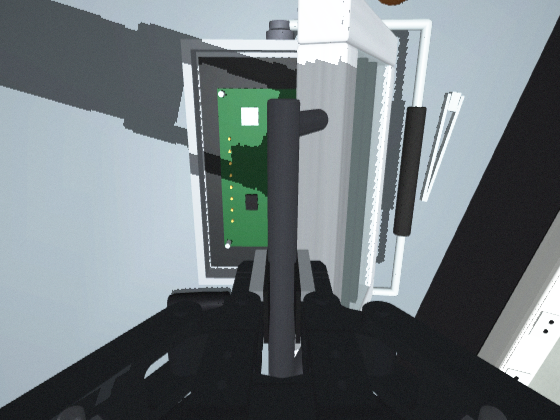

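```bash
cat >> h.py <<'E'
def face(T,u0,u1,v0,v1):
    q=T[v0:v1,u0:u1].reshape(-1,3); c=np.median(q,0); q=q[np.linalg.norm(q-c,axis=1)<120]
    for _ in range(4):
        c=q.mean(0); n=np.linalg.svd(q-c,full_matrices=False)[2][2]; d=(q-c)@n; k=abs(d)<max(1.5,1.5*d.std()); q=q[k]
    n=n*np.sign(n[2]); print("n",len(q),c.round(1),n.round(3),"theta from front-face",np.degrees(np.arctan2(n[2],-n[0])).round(2),"from top-face",np.degrees(np.arctan2(n[0],n[2])).round(2),"res",((q-c)@n).std().round(2))
E
python3 - <<'E'
from h import *
T=np.load("w11.npy"); face(T,305,340,150,250); face(T,358,372,80,240); face(T,305,345,80,105)
T=np.load("w10.npy"); face(T,325,355,150,250)
E
```

```text
n 3276 [ 28.7  32.4 242.7] [-0.394 -0.003  0.919] theta from front-face 66.79 from top-face -23.21 res 0.57
n 2230 [ 64.4  37.5 179.4] [ 0.912 -0.     0.41 ] theta from front-face 155.81 from top-face 65.81 res 0.13
n 974 [ 28.   83.  242.3] [-0.403 -0.002  0.915] theta from front-face 66.21 from top-face -23.79 res 0.6
n 2820 [ -1.3  34.6 228.1] [-0.576 -0.001  0.817] theta from front-face 54.8 from top-face -35.2 res 0.55
```

Three plane fits on the cover give 65.8–66.8°. I'll go about 3° further for a clear margin and hold.

```bash
python3 -m handwheel '[[0,-0.002,0.005,0,0,0,0],[0,-0.002,0.006,0,0,0,0],[0,0,0,0,0,0,0],[0,0,0,0,0,0,0],[0,0,0,0,0,0,0]]'; python3 - <<'E'
from h import *
cov()
T,c=wristT("pics/w12.png"); face(T,305,335,150,250); face(T,345,360,80,240)
m=(T[...,2]>50)&(T[...,2]<95)&(abs(T[...,0]-138)<20)&(abs(T[...,1])<60)&(c["image"].max(-1)<80); q=T[m]; print("bail grip",q.mean(0).round(1),np.percentile(q[:,2],[50,95]).round(1))
E
```

```text
time: 15.68
tool_pos: [0.5636, 0.0322, 0.2694]
tcp_rot: [-1.333, 0.997, -0.998]
wrist_force: [0.2, -6.2, 1.6]
width: 0.116
t 15.68 q [ 0.015  0.034  1.796 -0.003  1.312 -0.269] tcp [0.5636 0.0322 0.2694] w 0.116 F [ 0.2 -6.2  1.6]
grasp in tester mm [20.8, 5.3, 288.1]
[[0.281, -0.0, 0.96], [-0.96, -0.003, 0.281], [0.002, -1.0, -0.001]]
cover deg 69.59 rad 210.6  Fradial_out 2.0 Ftangent_open -1.0 Flat -6.0
n 2830 [ 38.8  31.9 246.1] [-0.331 -0.001  0.944] theta from front-face 70.65 from top-face -19.35 res 0.57
n 2246 [ 66.5  36.3 188.8] [ 0.934 -0.001  0.357] theta from front-face 159.1 from top-face 69.1 res 0.1
bail grip [133.5   4.3  75. ] [75.8 77.7]
```

View pics/w12.png

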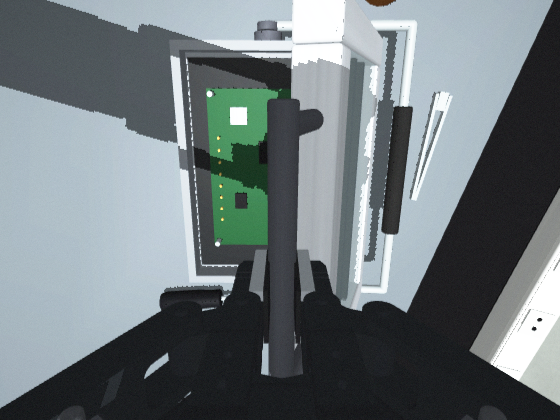

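The cover is at about 69.5° and the handle is still seated (grip top at 77.7 mm). Now I'll ease it back the same way to about 54°.

```bash
python3 -m handwheel '[[0,0.0024,-0.0067,0,0,0,0],[0,0.0027,-0.0066,0,0,0,0],[0,0.003,-0.0065,0,0,0,0],[0,0.0032,-0.0064,0,0,0,0],[0,0.0034,-0.0063,0,0,0,0],[0,0.0037,-0.0062,0,0,0,0],[0,0,0,0,0,0,0]]'; python3 -c "
from h import *
cov()"
```

```text
time: 16.6
tool_pos: [0.5267, 0.0217, 0.251]
tcp_rot: [-1.331, 0.996, -0.999]
wrist_force: [1.5, -5.5, 0.9]
width: 0.115
t 16.6 q [-0.005 -0.03   1.894 -0.002  1.277 -0.289] tcp [0.5267 0.0217 0.251 ] w 0.115 F [ 1.5 -5.5  0.9]
grasp in tester mm [-17.6, 5.4, 269.7]
[[0.281, 0.001, 0.96], [-0.96, -0.002, 0.281], [0.002, -1.0, 0.0]]
cover deg 57.95 rad 209.4  Fradial_out 0.8 Ftangent_open 0.4 Flat -5.7
```

```bash
python3 -m handwheel '[[0,0.004,-0.006,0,0,0,0],[0,0.004,-0.0058,0,0,0,0],[0,0,0,0,0,0,0],[0,0,0,0,0,0,0],[0,0,0,0,0,0,0],[0,0,0,0,0,0,0]]'; python3 - <<'E'
from h import *
cov()
T,c=wristT("pics/w13.png"); np.save("w13.npy",T); face(T,325,355,150,250); face(T,375,395,100,240)
m=(T[...,2]>50)&(T[...,2]<95)&(abs(T[...,0]-138)<20)&(abs(T[...,1])<60)&(c["image"].max(-1)<80); q=T[m]; print("bail grip",q.mean(0).round(1),np.percentile(q[:,2],[50,95]).round(1))
c=optics.read_camera("side"); cv2.imwrite('pics/s13.png',c["image"][:,:,::-1])
c=optics.read_camera("top"); crop('t',c,185,135,160,120,5,'pics/t13.png')
E
```

```text
time: 17.35
tool_pos: [0.5155, 0.0185, 0.2432]
tcp_rot: [-1.331, 0.996, -0.999]
wrist_force: [0.4, -4.9, 1.4]
width: 0.119
t 17.35 q [-0.011 -0.048  1.925 -0.002  1.263 -0.295] tcp [0.5155 0.0185 0.2432] w 0.119 F [ 0.4 -4.9  1.4]
grasp in tester mm [-29.2, 5.4, 261.9]
[[0.281, 0.001, 0.96], [-0.96, -0.002, 0.281], [0.002, -1.0, 0.0]]
cover deg 54.13 rad 208.9  Fradial_out 1.7 Ftangent_open -0.1 Flat -4.8
n 2859 [ -2.5  34.5 227.4] [-0.581 -0.002  0.814] theta from front-face 54.49 from top-face -35.51 res 0.56
n 2699 [ 28.3  39.5 195. ] [0.804 0.    0.594] theta from front-face 143.54 from top-face 53.54 res 0.22
bail grip [132.6   4.4  74.4] [75.5 77.6]
```

View pics/w13.png

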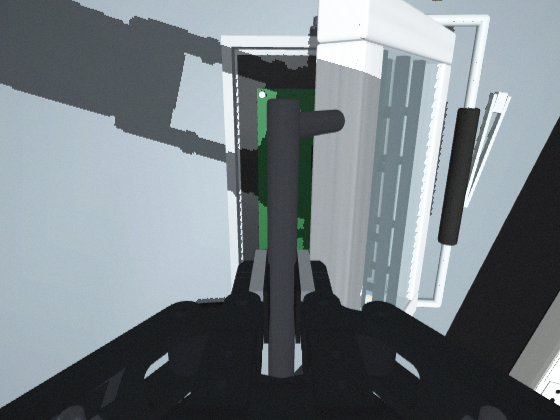

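View pics/s13.png

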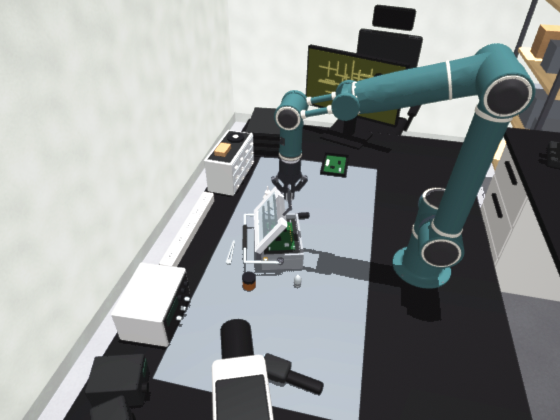

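View pics/t13.png

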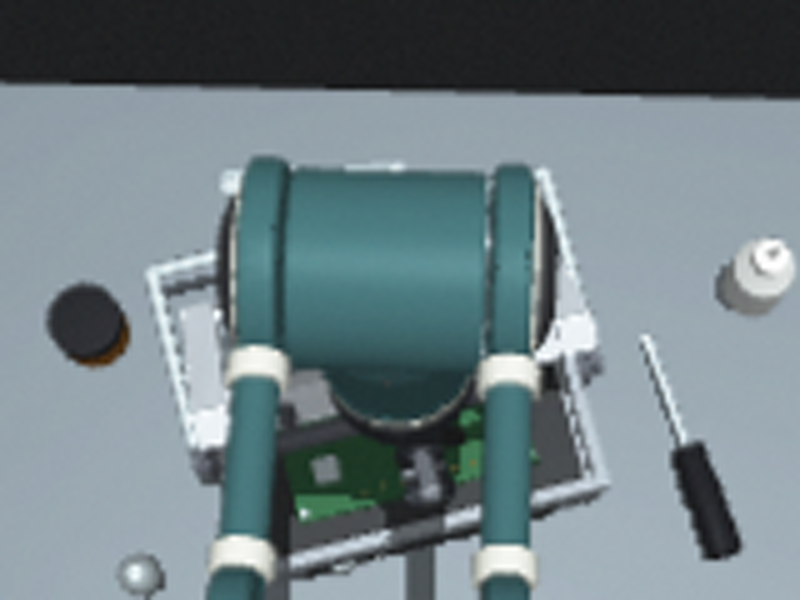

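The cover is held still at about 54°. The handle is seated, and the bottle, objective, jar, screwdriver and tweezers are where they started. I'll hand it in.

```bash
python3 -c "
from h import *
cov(); print(bot.read_state()['joint_vel'].round(4))
from workcell import workorder
print(workorder.finish_job())"
```

```text
t 17.5 q [-0.011 -0.048  1.925 -0.002  1.263 -0.295] tcp [0.5156 0.0185 0.2432] w 0.116 F [ 1.2 -5.8  1.9]
grasp in tester mm [-29.2, 5.4, 261.9]
[[0.281, 0.001, 0.96], [-0.96, -0.002, 0.281], [0.002, -1.0, 0.0]]
cover deg 54.14 rad 208.9  Fradial_out 1.9 Ftangent_open 0.7 Flat -5.9
[-0.0021 -0.0014 -0.0006  0.0001 -0.0009 -0.0001]
the job is handed in; nothing more can be done
None
```

The cover is held still by its front bar at about 54° open, short of its 60° balance point, and the job was handed in at 17.5 s. The carry handle went back through its detent first. I then raised the cover to about 69.5° and eased it back in small steps.

**Last checks:**
- **Cover angle:** two camera plane fits gave 53.5° and 54.5°, and the arm pose gave 54.1°. All are inside the 48–58° band.
- **Handle:** still seated, with the grip top at about 78 mm, which is the seated height.
- **Stillness:** joint speeds were about zero.
- **Bystanders:** the squeeze bottle, objective, lens jar, screwdriver and tweezers look unmoved. I only glanced at the scanner and board tray in the side view and did not measure any of them.

**What disagreed or went wrong:**
- **Handle reading:** one check put the handle 7 mm too high because the arm was still settling. The repeat agreed with seated.
- **Extra load:** at about 55° on the way up I corrected the wrong way and loaded the bar radially with about 42 N through the fingers. I eased that off before going on.
- **Bar in the pads:** the bar sits about 4 mm off the nominal grasp point. A sideways wrist reading of about 5–6 N remained at the end.

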